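Snap down the lid of a food box

TASK

Close the food box with the blue lid: press down each of the four raised sections of the lid's rim, one after another, until every one has snapped down level. Only push from above with your fingertips: do not lift, tip or shove the box, leave it standing where it is, and leave the other things on the worktop alone.

Things in the scene. Friction and masses are not known exactly. Their poses are not given: they have to be found in the camera images.
- food_box: Food box, loose, 0.85 kg: clear tub 116 (x) x 172 (y) x 64 mm high, blue lid 126 x 182 mm over all. Origin: centre of the underside, z up, y along the long sides. Lid: sunken middle panel (80 x 136 mm, top 66 mm up), four fixed round corners (26 mm, top 69 mm up); between the corners four springy rim sections, hinged along the panel's edge, stand up at an angle, outer edges 76 mm up.
- rim_near (a joint): Angle (rad) of the blue rim section along the long side towards the box's own -x (towards the robot when the box's yaw is 0): 0 = standing up, 0.30 = snapped down level. 128 mm long, 24 mm wide from hinge to outer edge. Springs back up if let go before about 0.13; past that it snaps down by itself and stays. Takes 6 to 8 N downward near the outer edge.
- press_near (a point): Point on the top of that same section (the one towards the box's -x), at the middle of its length on a small white mark, 17 mm from its hinge and 7 mm from its outer edge; it moves with the section (about 74 mm above the worktop when raised, 69 mm when shut).
- rim_far (a joint): Angle (rad) of the blue rim section along the long side towards the box's own +x (away from the robot): 0 = standing up, 0.30 = snapped down level. 128 mm long, 24 mm wide from hinge to outer edge. Springs back up if let go before about 0.13; past that it snaps down by itself and stays. Takes 6 to 8 N downward near the outer edge.
- press_far (a point): Point on the top of that same section (the one towards the box's +x), at the middle of its length on a small white mark, 17 mm from its hinge and 7 mm from its outer edge; it moves with the section (about 74 mm above the worktop when raised, 69 mm when shut).
- rim_left (a joint): Angle (rad) of the blue rim section along the short side towards the box's own +y (the robot's left): 0 = standing up, 0.30 = snapped down level. 72 mm long, 24 mm wide from hinge to outer edge. Springs back up if let go before about 0.13; past that it snaps down by itself and stays. Takes 6 to 8 N downward near the outer edge.
- press_left (a point): Point on the top of that same section (the one towards the box's +y), at the middle of its length on a small white mark, 17 mm from its hinge and 7 mm from its outer edge; it moves with the section (about 74 mm above the worktop when raised, 69 mm when shut).
- rim_right (a joint): Angle (rad) of the blue rim section along the short side towards the box's own -y (the robot's right): 0 = standing up, 0.30 = snapped down level. 72 mm long, 24 mm wide from hinge to outer edge. Springs back up if let go before about 0.13; past that it snaps down by itself and stays. Takes 6 to 8 N downward near the outer edge.
- press_right (a point): Point on the top of that same section (the one towards the box's -y), at the middle of its length on a small white mark, 17 mm from its hinge and 7 mm from its outer edge; it moves with the section (about 74 mm above the worktop when raised, 69 mm when shut).
- glass: Small empty drinking glass, 49 mm across, 62 mm high, loose, about 15 cm from the middle of the box, off its left short side. Origin: centre of its underside. To be left alone.
- teaspoon: Metal teaspoon, 132 x 26 x 9 mm, lying loose beside the box, off its right short side. Origin: centre of its underside, x along it. To be left alone.
- mug: Low green and white mug, 64 x 89 x 48 mm with its handle, loose, to the left. Origin: under its middle. To be left alone.
- tin: Flat food tin, 86 mm across, 40 mm high, loose, to the right. Origin: centre of its underside. To be left alone.
- jar: Small glass jar with a grey lid, 60 mm across, 75 mm high, loose, far to the right. Origin: centre of its underside. To be left alone.
- green_box: Smaller clear food box with a green one-piece lid, already shut, 108 x 148 x 56 mm, loose, to the right. Origin: centre of its underside. To be left alone.
Mind the look-alikes: they are no part of the job. Leave any black look-alike of the food_box alone.

How it is judged:
By the outcome, as a careful person would: the job done as asked, in the order asked, and still so for the second after the job is handed in, with the robot touching nothing.
It also fails if it takes over 43 s, if anything falls off the work surface, if the arm or the gripper's body presses on something with over 40 N, if the wrist force passes 120 N, or if a joint passes its speed limit or range.

ROBOT

A 6-joint arm with a two-finger parallel gripper is mounted at the origin on a cart in front of the work surface, level with it; the furniture and walls round the work are solid. World frame = base frame: x ahead of the robot, y to its left, z up, the work surface at z = 0. Lengths are in m, angles in rad, forces in N, time in s.
With the tool pointing down it reaches from about 0.35 to 0.85 m from the base axis. Payload 8.1 kg.
Tool frame: the origin (TCP) lies between the finger pads; the fingertips stand 11 mm ahead of it and the grasp point (between the pads) lies 8 mm behind it (robot.tips_ahead is the distance from the TCP to the fingertips, in m); z points along the fingers, y is the line along which they close (so a half turn about z gives the same grasp; the last joint's range is limited). The gripper opens to 93 mm and grips with 3 to 60 N. Pads are 15 mm wide; open, the fingers measure 128 mm over their backs; the gripper's body (75 mm by 188 mm) begins 65 mm behind the grasp point.
Start: joints at [1.174, 0.13, 1.488, -0, 1.523, -0.085], TCP at [0.184, 0.571, 0.23] pointing down, gripper open.
Joint ranges: [-2.96, 2.96], [-0.89, 2.26], [0.02, 2.5], [-1.34, 4.48], [0, 2.73], [-2.66, 2.66]. Speed limits (rad/s): [2.39, 2.39, 2.79, 3.14, 3.14, 3.14].

INTERFACE

Orientations are given as a rotation vector (axis times angle).
In Python, from plant import robot gives the robot as it stands. The module is installed in compiled form; this text tells all that it offers.
- The arm moves only by the tool move_arm, never from a script. Its argument "deltas" is one flat list of numbers, 7 for each row, row after row: the shift along the tool's x, y, z in m, then the turn, a rotation vector about the tool's x, y, z in rad, then the opening, from 0 (shut) to 1 (fully open). A call has 1 to 12 rows; each row is the pose to reach, as a shift and turn from the pose commanded when the call began, along the tool's axes at that moment; what a row does not reach only later rows make up. A row lasts 1/8 s, in which the tool goes at most 62.5 mm and 10.7 degrees, less where a joint would pass 70% of its speed; a pose out of reach is approached as far as the arm can. A call with a gripper value outside its range is refused whole. The fingers move at their own pace and stop on an object; "squeeze" is the grip in N (left out, the last holds). Time passes only in rows, so rows that repeat a pose let the fingers close. It gives the time, the measured TCP pose, the force, the opening and the grip force at its end, in the units of the state.
- robot.read_state(): the state, without advancing time (a new reading comes with each control period).
- robot.read_camera(name): name is "scene" or "top" or "wrist"; returns (picture, depth): 420x560x3 uint8, red, green, blue; 420x560 float32, m along the optical axis (not along the pixel's ray), 0 where there is no reading.
- robot.camera_model(name): a dict with "K" (3x3 intrinsics, pixels), "k1" (the pictures are not rectified: a ray, as slopes to the right and down, at radius r is drawn at 1 + k1 r^2 times it, then the intrinsics apply), "R" (3x3) and "t" (3): a world point X has camera coordinates R X + t; the wrist camera has in their place "tool_from_camera" (4x4, takes a point from camera to tool coordinates, whose origin is the TCP and whose axes are the flange's). Camera axes: x right, y down, z forward; pixel columns grow to the right and rows downward; lengths in m; the calibration is good to about 2 mm. A picture is of the moment at which its call begins: read the wrist's pose just before it. camera_model takes no time and is no camera call.
- robot.close_job(): hands the job in; it is judged then, once.
Trained networks look in the newest picture that a camera, given by its name, has taken for a name from the list of things; names that differ only in an ending like _2 or _b are one class to them, and where a whole thing is asked for, a point or a joint stands for the part that bears it (a point fixed in the world has none). Each returns a list of dicts, best first, with "confidence" (0 to 1); they miss things now and then, are a little off and sometimes report something else, mostly with a low value. They report only what shows in the picture. A call takes as long as a camera call. They do not tell look-alikes from the thing itself.
- robot.recognise(camera, label): "uv" ([column, row] in pixels, amid what is visible of it).
The state is a dict: "t": time; "q": joint angles; "dq": joint speeds; "joint_torque": joint torques, N m; "tool_pos": TCP position; "orientation": TCP orientation; "force": force on the tool from outside, world axes, zero at the start; "wrist_torque": the same for the moment, N m; "opening": finger opening in m; "gripper_force": force on a finger pad.
Only numpy, scipy, OpenCV 4.12 (cv2) and the standard library are available. Lean on these libraries where they do the work, as an engineer would, in place of code of your own. Each camera call takes 0.05 s, during which the arm holds its last target. There are 200 camera calls.

## Working session

There is one attempt and no reset: what is moved stays moved. The work goes in short steps, Python scripts to look and compute and a tool call to move; the robot and the scene stay as the last step left them, time stands still between calls to the robot, and variables do not carry over. Pictures are saved under pics/ and viewed, at most 10 in all, crops included, and the job is handed in when it is done.

Besides the shell and the picture viewer there is one more tool, called as name(argument=value, ...) on one line, values as JSON. move_arm: Moves the arm, as the interface text tells. Its arguments: {"type":"object","properties":{"deltas":{"type":"array","items":{"type":"number"}},"squeeze":{"type":"number"}},"required":["deltas"]}

```bash
mkdir -p pics; cat > h.py <<'E'
import numpy as np, cv2
from scipy.spatial.transform import Rotation as R
from plant import robot
def rays(m,uv):
    return cv2.undistortPoints(np.float64(uv).reshape(-1,1,2),np.array(m["K"],float),np.array([m["k1"],0,0,0,0.])).reshape(-1,2)
def cam(name):
    m=robot.camera_model(name)
    if name=="wrist":
        s=robot.read_state(); T=np.eye(4); T[:3,:3]=R.from_rotvec(s["orientation"]).as_matrix(); T[:3,3]=s["tool_pos"]
        W=T@np.array(m["tool_from_camera"])
    else:
        W=np.eye(4); W[:3,:3]=np.array(m["R"]).T; W[:3,3]=-W[:3,:3]@np.array(m["t"])
    return m,W
def atz(m,W,uv,z):
    r=rays(m,uv); d=np.c_[r,np.ones(len(r))]@W[:3,:3].T
    return W[:3,3]+d*((z-W[2,3])/d[:,2])[:,None]
def atd(m,W,uv,depth):
    r=rays(m,uv); p=np.c_[r,np.ones(len(r))]*np.array(depth).reshape(-1,1)
    return p@W[:3,:3].T+W[:3,3]
E
python3 - <<'E'
from h import *
s=robot.read_state(); print({k:np.round(v,3) for k,v in s.items()}, robot.tips_ahead)
print(np.round(R.from_rotvec(s["orientation"]).as_matrix(),3))
m,W=cam("top"); p,d=robot.read_camera("top"); cv2.imwrite("pics/top.png",p[...,::-1])
print(np.round(W,3))
for l in ["food_box","press_near","press_far","press_left","press_right"]:
    for r in robot.recognise("top",l)[:3]:
        u,v=map(int,np.round(r["uv"])); print(l,np.round(r["uv"],1),round(r["confidence"],2),np.round(atz(m,W,[r["uv"]],.074)[0],4),np.round(atd(m,W,[r["uv"]],d[v,u])[0],3))
p,d=robot.read_camera("scene"); cv2.imwrite("pics/scene.png",p[...,::-1])
E
```

```text
{'t': np.float64(0.0), 'q': array([ 1.174,  0.131,  1.489,  0.   ,  1.523, -0.085]), 'dq': array([ 0.001, -0.001, -0.002, -0.002, -0.001, -0.001]), 'joint_torque': array([ 2.0000e-03, -5.5985e+01, -4.9176e+01,  7.7000e-02,  3.6000e-02,
       -0.0000e+00]), 'tool_pos': array([0.184, 0.571, 0.229]), 'orientation': array([-4.880e-01, -3.103e+00,  3.000e-03]), 'force': array([-0.763, -0.11 , -0.014]), 'wrist_torque': array([ 0.068,  0.002, -0.009]), 'gripper_force': np.float64(0.0), 'opening': np.float64(0.093)} 0.011
[[-0.952  0.307 -0.001]
 [ 0.307  0.952 -0.002]
 [ 0.    -0.002 -1.   ]]
[[ 0.45  -0.865  0.22   0.224]
 [-0.893 -0.435  0.117 -0.24 ]
 [-0.006 -0.25  -0.968  1.376]
 [ 0.     0.     0.     1.   ]]
food_box [215.4 183.2] 0.93 [0.5056 0.1013 0.074 ] [0.508 0.104 0.063]
food_box [306.6 223.4] 0.82 [ 0.5168 -0.1847  0.074 ] [ 0.519 -0.184  0.065]
press_near [293.6 208.5] 0.88 [ 0.5392 -0.133   0.074 ] [ 0.54  -0.133  0.07 ]
press_near [214.8 195. ] 0.72 [0.4738 0.086  0.074 ] [0.475 0.088 0.067]
press_near [243.5 179.6] 0.34 [0.5515 0.0339 0.074 ] [0.55  0.032 0.081]
press_far [215.9 164. ] 0.94 [0.5577 0.1281 0.074 ] [0.56  0.13  0.066]
press_far [317.7 236.3] 0.65 [ 0.4975 -0.2285  0.074 ] [ 0.497 -0.229  0.076]
press_left [191.  178.3] 0.66 [0.4869 0.1719 0.074 ] [0.488 0.173 0.069]
press_left [323.6 206.3] 0.59 [ 0.5832 -0.2062  0.074 ] [ 0.584 -0.206  0.07 ]
press_right [284.4 238.9] 0.78 [ 0.4492 -0.1487  0.074 ] [ 0.45  -0.148  0.071]
press_right [244.3 179.2] 0.76 [0.5536 0.0324 0.074 ] [0.555 0.033 0.071]
```

View pics/top.png

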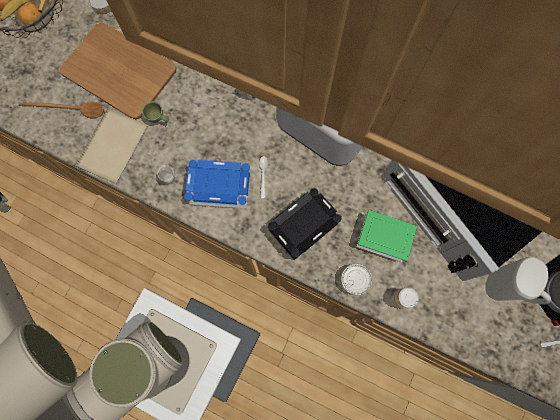

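View pics/scene.png

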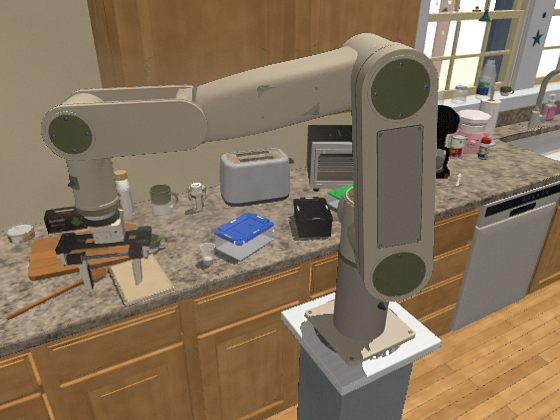

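The blue-lidded box is at about (217,183) in the top picture, yawed roughly 26°. The black look-alike is at (305,223), the glass at (165,175) and the spoon at (263,175). Next I work out where to put the wrist camera over the box.

```bash
python3 - <<'E'
from h import *
m=robot.camera_model("wrist"); print(np.round(m["tool_from_camera"],3), np.round(m["K"],0))
s=robot.read_state(); M=R.from_rotvec(s["orientation"]).as_matrix()
print("shift to centre", M.T@(np.array([.515,.105,.29])-s["tool_pos"]))
E
```

```text
[[-0.    -0.966 -0.257  0.071]
 [ 1.    -0.    -0.    -0.001]
 [ 0.    -0.257  0.966 -0.155]
 [ 0.     0.     0.     1.   ]] [[304.   0. 277.]
 [  0. 304. 212.]
 [  0.   0.   1.]]
shift to centre [-0.45801095 -0.34199472 -0.06047476]
```

move_arm(deltas=[-0.046, -0.034, -0.002, 0, 0, -0.077, 0, -0.092, -0.068, -0.004, 0, 0, -0.154, 0, -0.138, -0.102, -0.006, 0, 0, -0.231, 0, -0.184, -0.136, -0.008, 0, 0, -0.308, 0, -0.23, -0.17, -0.01, 0, 0, -0.385, 0, -0.276, -0.204, -0.012, 0, 0, -0.462, 0, -0.322, -0.238, -0.014, 0, 0, -0.539, 0, -0.368, -0.272, -0.016, 0, 0, -0.616, 0, -0.414, -0.306, -0.018, 0, 0, -0.693, 0, -0.458, -0.342, -0.02, 0, 0, -0.77, 0, -0.458, -0.342, -0.02, 0, 0, -0.77, 0, -0.458, -0.342, -0.02, 0, 0, -0.77, 0], squeeze=10)

```text
t: 1.85
tool_pos: [0.5148, 0.1051, 0.2495]
orientation: [0.711, -3.06, -0.001]
force: [0.2, 1.1, -0.2]
opening: 0.001
gripper_force: 0.0
```

```bash
python3 - <<'E'
from h import *
s=robot.read_state(); print({k:np.round(s[k],3) for k in("t","q","tool_pos","orientation","force","opening")})
M=R.from_rotvec(s["orientation"]).as_matrix();print(np.round(M,3))
m,W=cam("wrist"); p,d=robot.read_camera("wrist"); cv2.imwrite("pics/w1.png",p[...,::-1]); np.savez("w1.npz",p=p,d=d,W=W)
for l in ["food_box","press_near","press_far","press_left","press_right"]:
    for r in robot.recognise("wrist",l)[:3]:
        u,v=map(int,np.round(r["uv"])); print(l,np.round(r["uv"],1),round(r["confidence"],2),np.round(atz(m,W,[r["uv"]],.074)[0],4),np.round(atd(m,W,[r["uv"]],d[v,u])[0],3))
# blue mask fit
h=cv2.cvtColor(p,cv2.COLOR_RGB2HSV); b=cv2.inRange(h,(105,120,50),(130,255,255))
n,L,st,_=cv2.connectedComponentsWithStats(b); k=1+st[1:,4].argmax()
v,u=np.nonzero(L==k); X=atd(m,W,np.c_[u,v].astype(float),d[v,u]); X=X[(X[:,2]>.055)&(X[:,2]<.09)]
(c,sz,a)=cv2.minAreaRect(np.float32(X[:,:2]*1000)); print("rect",c,sz,a,np.percentile(X[:,2],[2,50,98]))
E
```

```text
{'t': np.float64(1.85), 'q': array([ 0.104, -0.079,  1.666,  0.   ,  1.556, -1.924]), 'tool_pos': array([0.515, 0.105, 0.249]), 'orientation': array([ 7.11e-01, -3.06e+00, -1.00e-03]), 'force': array([ 0.158,  1.075, -0.21 ]), 'opening': np.float64(0.001)}
[[-0.898 -0.441 -0.001]
 [-0.441  0.898  0.   ]
 [ 0.     0.001 -1.   ]]
food_box [57.8 86.1] 0.76 [ 0.5094 -0.1479  0.074 ] [ 0.511 -0.153  0.067]
food_box [274.8 191.6] 0.57 [0.5104 0.0996 0.074 ] [0.512 0.1   0.067]
press_near [278.1 149.1] 0.86 [0.4674 0.0825 0.074 ] [0.467 0.083 0.072]
press_near [ 72. 123.] 0.74 [ 0.5383 -0.1241  0.074 ] [ 0.538 -0.123  0.076]
press_far [14.8 19.2] 0.72 [ 0.4682 -0.2036  0.074 ] [ 0.468 -0.206  0.071]
press_far [267.8 237.7] 0.63 [0.5625 0.1161 0.074 ] [0.563 0.116 0.072]
press_left [343.2 197.4] 0.68 [0.4828 0.1708 0.074 ] [0.483 0.172 0.071]
press_left [  8.4 151.2] 0.61 [ 0.5971 -0.1784  0.074 ] [ 0.598 -0.18   0.072]
press_right [204.2 187. ] 0.69 [0.5401 0.0274 0.074 ] [0.54  0.027 0.074]
press_right [83.3 28.1] 0.68 [ 0.4466 -0.1402  0.074 ] [ 0.447 -0.14   0.074]
rect (513.6303100585938, 100.66291809082031) (125.9809341430664, 181.00299072265625) 22.109495162963867 [0.0644466  0.06850864 0.07542536]
```

View pics/w1.png

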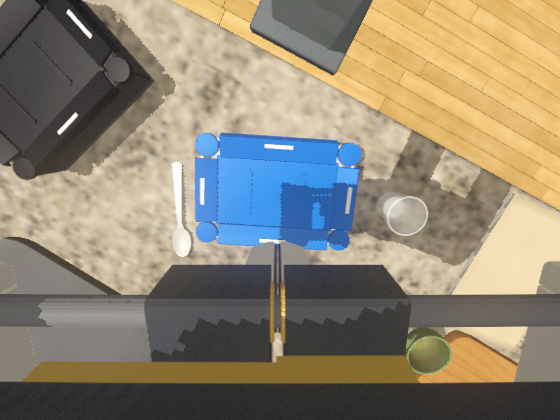

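The box shows clearly at (275,191), and its measured 126 x 181 mm outline matches the lid. The white marks are near (279,147), (267,240), (348,201) and (202,190). I'll measure the marks from their pixels and plan the presses.

```bash
python3 - <<'E'
from h import *
f=np.load("w1.npz"); p,d,W=f["p"],f["d"],f["W"]; m=robot.camera_model("wrist")
w=(p.min(2)>150).astype(np.uint8)
n,L,st,ce=cv2.connectedComponentsWithStats(w)
c=np.array([.5136,.1007]); a=np.radians(22.1); B=np.array([[np.cos(a),-np.sin(a)],[np.sin(a),np.cos(a)]])
for i in range(1,n):
    if st[i,4]<8: continue
    X=atz(m,W,[ce[i]],.074)[0]; l=B.T@(X[:2]-c)
    if abs(l[0])<.07 and abs(l[1])<.1: print(np.round(ce[i],1),st[i],np.round(X,4),"box",np.round(l,4))
s=robot.read_state(); M=R.from_rotvec(s["orientation"]).as_matrix()
for nm,l in dict(near=(-.0565,0),right=(0,-.0845),far=(.0565,0),left=(0,.0845)).items():
    q=c+B@l; print(nm,np.round(q,4),"tool shift",np.round(M.T@(np.r_[q,s["tool_pos"][2]]-s["tool_pos"]),4))
print("toolyaw",np.degrees(np.arctan2(-M[0,1],M[1,1])))
E
```

```text
[186.8 148. ] [    0     0   410   294 34551] [ 0.5092 -0.0056  0.074 ] box [-0.0441 -0.0968]
[278.4 146.4] [264 144  30   6 129] [0.4647 0.0816 0.074 ] box [-0.0525  0.0007]
[339.2 146.4] [338 145   4   4  11] [0.4361 0.1397 0.074 ] box [-0.0572  0.0653]
[339.2 162.9] [336 158  10   9  40] [0.4514 0.1482 0.074 ] box [-0.0397  0.0674]
[352.1 166.4] [350 165   5   3  11] [0.4485 0.1626 0.074 ] box [-0.0371  0.0819]
[201.8 190.2] [200 178   5  27 120] [0.5446 0.0264 0.074 ] box [ 0.0008 -0.0805]
[348.2 199.9] [345 187   7  27 102] [0.4828 0.1772 0.074 ] box [0.0002 0.0825]
[215.5 223.6] [212 222   7   5  11] [0.5735 0.0552 0.074 ] box [ 0.0384 -0.0647]
[270.9 240.6] [259 239  27   5  87] [0.5642 0.1208 0.074 ] box [ 0.0544 -0.0004]
[311.8 251.1] [309 250   7   4  18] [0.5548 0.1693 0.074 ] box [0.064  0.0481]
near [0.4613 0.0794] tool shift [ 0.0597 -0.0002 -0.    ]
right [0.5454 0.0224] tool shift [ 0.0096 -0.0886 -0.    ]
far [0.5659 0.122 ] tool shift [-0.053  -0.0085  0.    ]
left [0.4818 0.179 ] tool shift [-0.0029  0.0799 -0.    ]
toolyaw 26.342193044373737
```

move_arm(deltas=[0.03, 0, 0.04, 0, 0, 0.04, 0, 0.058, 0, 0.08, 0, 0, 0.074, 0, 0.058, 0, 0.12, 0, 0, 0.074, 0, 0.058, 0, 0.145, 0, 0, 0.074, 0, 0.058, 0, 0.155, 0, 0, 0.074, 0, 0.058, 0, 0.16, 0, 0, 0.074, 0, 0.058, 0, 0.164, 0, 0, 0.074, 0, 0.058, 0, 0.168, 0, 0, 0.074, 0, 0.058, 0, 0.169, 0, 0, 0.074, 0, 0.058, 0, 0.169, 0, 0, 0.074, 0])

```text
t: 3.4
tool_pos: [0.4635, 0.0795, 0.0811]
orientation: [-0.6, 3.083, -0.0]
force: [-0.6, 0.0, -0.8]
opening: 0.0004
gripper_force: 0.0
```

move_arm(deltas=[0, 0, -0.03, 0, 0, 0, 0, -0.01, -0.015, -0.05, 0, 0, 0, 0, -0.035, -0.05, -0.05, 0, 0, 0, 0, -0.055, -0.082, -0.045, 0, 0, 0, 0, -0.055, -0.082, -0.025, 0, 0, 0, 0, -0.055, -0.082, -0.014, 0, 0, 0, 0, -0.055, -0.082, -0.009, 0, 0, 0, 0, -0.055, -0.082, -0.005, 0, 0, 0, 0, -0.055, -0.082, -0.001, 0, 0, 0, 0, -0.055, -0.082, 0, 0, 0, 0, 0, -0.055, -0.082, 0, 0, 0, 0, 0])

```text
t: 4.78
tool_pos: [0.5448, 0.0243, 0.0808]
orientation: [-0.6, 3.083, 0.0]
force: [0.6, 0.0, 0.4]
opening: 0.0006
gripper_force: 0.0
```

```bash
python3 - <<'E'
from h import *
s=robot.read_state(); print(np.round(s["force"],2),np.round(s["tool_pos"],4))
p,d=robot.read_camera("wrist"); cv2.imwrite("pics/w2.png",p[...,::-1])
E
```

```text
[0.59 0.02 0.44] [0.5448 0.0243 0.0808]
```

View pics/w2.png

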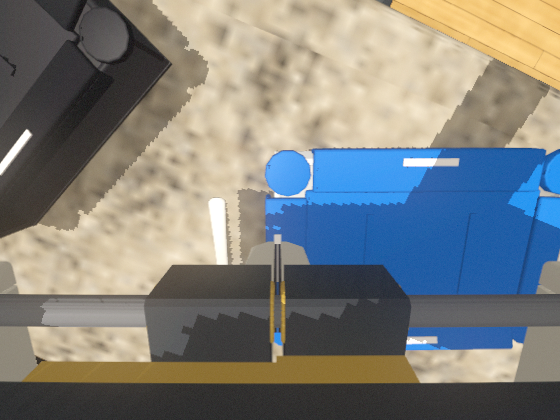

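The near section (430,165) now looks flat beside its corner, and the tip stands on the right section. Next is the far one.

move_arm(deltas=[0, 0, -0.03, 0, 0, 0, 0, -0.01, 0.015, -0.05, 0, 0, 0, 0, -0.035, 0.05, -0.05, 0, 0, 0, 0, -0.056, 0.082, -0.045, 0, 0, 0, 0, -0.056, 0.082, -0.025, 0, 0, 0, 0, -0.056, 0.082, -0.014, 0, 0, 0, 0, -0.056, 0.082, -0.009, 0, 0, 0, 0, -0.056, 0.082, -0.005, 0, 0, 0, 0, -0.056, 0.082, -0.001, 0, 0, 0, 0, -0.056, 0.082, 0, 0, 0, 0, 0, -0.056, 0.082, 0, 0, 0, 0, 0])

```text
t: 6.2
tool_pos: [0.5659, 0.1207, 0.0806]
orientation: [0.599, -3.084, 0.0]
force: [0.5, -0.0, 0.2]
opening: 0.0003
gripper_force: 0.0
```

move_arm(deltas=[0, 0, -0.03, 0, 0, 0, 0, 0.01, 0.015, -0.05, 0, 0, 0, 0, 0.035, 0.05, -0.05, 0, 0, 0, 0, 0.056, 0.084, -0.045, 0, 0, 0, 0, 0.056, 0.084, -0.025, 0, 0, 0, 0, 0.056, 0.084, -0.014, 0, 0, 0, 0, 0.056, 0.084, -0.009, 0, 0, 0, 0, 0.056, 0.084, -0.005, 0, 0, 0, 0, 0.056, 0.084, -0.001, 0, 0, 0, 0, 0.056, 0.084, 0, 0, 0, 0, 0, 0.056, 0.084, 0, 0, 0, 0, 0])

```text
t: 7.58
tool_pos: [0.4828, 0.1777, 0.0807]
orientation: [-0.599, 3.084, -0.0]
force: [0.3, -0.7, -0.4]
opening: 0.0004
gripper_force: 0.0
```

move_arm(deltas=[0, 0, -0.03, 0, 0, 0, 0, 0.0, -0.02, -0.08, 0, 0, 0, 0, 0.03, -0.05, -0.12, 0, 0, 0, 0, 0.05, -0.084, -0.16, 0, 0, 0, 0, 0.05, -0.084, -0.18, 0, 0, 0, 0, 0.05, -0.084, -0.18, 0, 0, 0, 0])

```text
t: 8.32
tool_pos: [0.4688, 0.0815, 0.2623]
orientation: [-0.598, 3.081, -0.0]
force: [-0.4, -0.4, -0.4]
opening: 0.0003
gripper_force: 0.0
```

```bash
python3 - <<'E'
from h import *
m,W=cam("wrist"); p,d=robot.read_camera("wrist"); cv2.imwrite("pics/w3.png",p[...,::-1])
h=cv2.cvtColor(p,cv2.COLOR_RGB2HSV); b=cv2.inRange(h,(105,120,50),(130,255,255))
n,L,st,_=cv2.connectedComponentsWithStats(b); k=1+st[1:,4].argmax()
v,u=np.nonzero(L==k); X=atd(m,W,np.c_[u,v].astype(float),d[v,u]); X=X[(X[:,2]>.055)&(X[:,2]<.09)]
c,sz,a=cv2.minAreaRect(np.float32(X[:,:2]*1000)); print("rect",c,sz,a)
c=np.array([.5136,.1007]); a=np.radians(22.1); B=np.array([[np.cos(a),-np.sin(a)],[np.sin(a),np.cos(a)]])
l=(X[:,:2]-c)@B*1000
for nm,i,sg,lo,hi,w in(("near",0,-1,57,62,55),("far",0,1,57,62,55),("right",1,-1,85,90,30),("left",1,1,85,90,30)):
    q=(l[:,i]*sg>lo)&(l[:,i]*sg<hi)&(abs(l[:,1-i])<w); print(nm,q.sum(),np.round(np.median(X[q,2]),4))
E
```

```text
rect (504.53961181640625, 98.44827270507812) (105.96711730957031, 181.3070068359375) 22.31922149658203
near 461 0.0683
far 0 nan
right 130 0.0684
left 140 0.0691
  return _methods._mean(a, axis=axis, dtype=dtype,
  ret = ret.dtype.type(ret / rcount)
```

View pics/w3.png

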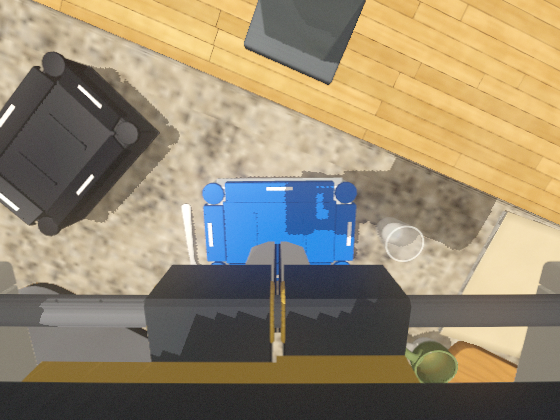

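Near, right and left measure about 69 mm, so they are shut. The far one is hidden behind the gripper, so I'll shift to see it.

move_arm(deltas=[-0.04, 0, 0, 0, 0, 0, 0, -0.08, 0, 0, 0, 0, 0, 0, -0.11, 0, 0, 0, 0, 0, 0, -0.11, 0, 0, 0, 0, 0, 0, -0.11, 0, 0, 0, 0, 0, 0])

```text
t: 9.0
tool_pos: [0.5685, 0.1231, 0.2586]
orientation: [0.601, -3.08, -0.0]
force: [0.5, 0.0, 0.1]
opening: 0.0003
gripper_force: 0.0
```

```bash
python3 - <<'E'
from h import *
m,W=cam("wrist"); p,d=robot.read_camera("wrist"); cv2.imwrite("pics/w4.png",p[...,::-1])
h=cv2.cvtColor(p,cv2.COLOR_RGB2HSV); b=cv2.inRange(h,(105,120,50),(130,255,255))
v,u=np.nonzero(b); X=atd(m,W,np.c_[u,v].astype(float),d[v,u]); X=X[(X[:,2]>.055)&(X[:,2]<.09)]
c=np.array([.5136,.1007]); a=np.radians(22.1); B=np.array([[np.cos(a),-np.sin(a)],[np.sin(a),np.cos(a)]])
l=(X[:,:2]-c)@B*1000; q=(abs(l)<[70,100]).all(1)
print("rect",cv2.minAreaRect(np.float32(X[q,:2]*1000)))
for nm,i,sg,lo,hi,w in(("near",0,-1,57,62,55),("far",0,1,57,62,55),("right",1,-1,85,90,30),("left",1,1,85,90,30)):
    q=(l[:,i]*sg>lo)&(l[:,i]*sg<hi)&(abs(l[:,1-i])<w); print(nm,q.sum(),np.round(np.median(X[q,2]),4))
E
```

```text
rect ((514.2015380859375, 102.06045532226562), (124.74988555908203, 181.5199737548828), 22.297069549560547)
near 156 0.0685
far 330 0.0686
right 172 0.0684
left 106 0.0689
```

View pics/w4.png

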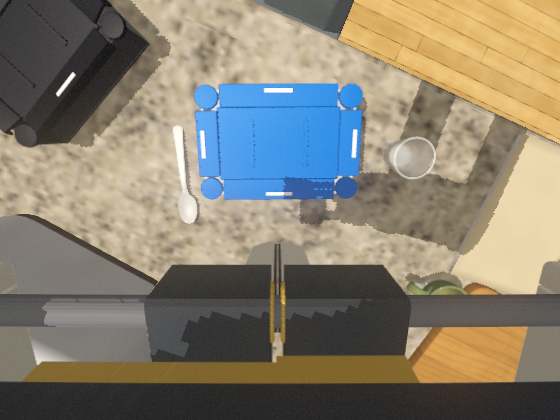

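The whole lid, centred at about (279,142), is flat: all four rim sections measure 68–69 mm. The box hasn't moved, and the glass and spoon look undisturbed.

```bash
python3 -c "
from plant import robot
print(robot.close_job())"
```

```text
the job is handed in; nothing more can be done
None
```

The food box is closed and handed in: all four rim sections of the blue lid snapped down level (68–69 mm), the box stayed where it stood, nothing else was touched, and it took about 9 s.

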